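Check that the bean cracker's hand lever stops short of its bar

ROBOT

A 6-joint arm with a two-finger parallel gripper is mounted at the origin on the work surface. World frame = base frame: x ahead of the robot, y to its left, z up, the work surface at z = 0. Lengths are in m, angles in degrees, forces in N, time in s.
With the tool pointing down it reaches from about 0.25 to 0.85 m from the base axis. Payload 12.5 kg.
Tool frame: the origin (TCP) lies midway between the tips of the shut fingers; the grasp point (between the pads) lies 19 mm behind it; z points along the fingers, y is the line along which they close (so a half turn about z gives the same grasp; the last joint's range is limited). The gripper opens to 93 mm and grips with 3 to 60 N. Pads are 15 mm wide; open, the fingers measure 128 mm over their backs; the gripper's body (75 mm by 188 mm) begins 65 mm behind the grasp point.
Start: joints at [-4.847, 20.094, 94.641, -0, 65.266, -4.847], TCP at [0.55, 0, 0.219] pointing down, gripper open.
Joint ranges: [-157.81, 157.81], [-45, 120.19], [0.68, 151.7], [-89.99, 269.99], [4.06, 180], [-164.3, 164.3]. Speed limits (degrees/s): [127.2, 127.2, 159.86, 180, 180, 180].

INTERFACE

Orientations are given as a 3x3 rotation matrix whose columns are the frame's x, y, z axes.
In Python, from bench import robot gives the robot as it stands. The module is installed in compiled form; this text tells all that it offers.
- The arm moves only by the tool play_rows, never from a script. Its argument "deltas" is a list of rows, each a list of 3 entries, a list of its own where there are three numbers: the shift along the tool's x, y, z in cm, then the turn, a rotation vector about the tool's x, y, z in rad, then the opening in per cent of the stroke, from 0 (shut) to 100 (fully open). A call has 1 to 10 rows; each row shifts and turns the commanded pose from where the row before left it, along the tool's axes as they then stand; what a row does not reach is not made up. A row lasts 1/10 s, in which the tool goes at most 50 mm and 8.59 degrees, less where a joint would pass 70% of its speed; a pose out of reach is approached as far as the arm can. A call is refused whole if a number of a shift passes 5 or a number of a turn 0.15, either way. A call with a gripper value outside its range is refused whole. The fingers move at their own pace and stop on an object; the grip force is fixed at half the most. Time passes only in rows, so rows that do not move let the fingers close. It gives the time, the measured TCP pose, the force, the opening and the grip force at its end, in the units of the state.
- robot.sense(): the state, without advancing time (a new reading comes with each control period).
- robot.get_image(name): name is "scene" or "side" or "wrist"; returns a dict with "pixels" (400x640x3 uint8, red, green, blue), "fx", "fy", "cx", "cy" (pixels), "extrinsics" (4x4, takes a point from world to camera coordinates). Camera axes: x right, y down, z forward; pixel columns grow to the right and rows downward; lengths in m; the calibration is good to about 2 mm. A picture is of the moment at which its call begins. There is no depth.
- robot.close_job(): hands the job in; it is judged then, once.
The state is a dict: "t": time; "joint_positions": joint angles; "qvel": joint speeds; "effort": joint torques, N m; "eef_pos": TCP position; "eef_rot": TCP orientation; "ft_force": force on the tool from outside, world axes, zero at the start; "ft_torque": the same for the moment, N m; "gripper_width": finger opening in m; "gripper_force": force on a finger pad.
Only numpy, scipy, OpenCV 4.12 (cv2) and the standard library are available. Lean on these libraries where they do the work, as an engineer would, in place of code of your own. Each camera call takes 0.05 s, during which the arm holds its last target. There are 200 camera calls.

TASK

Two hand-lever bean crackers stand on the table. On the one whose lever ends in a ball, push the lever in towards its fixed bar with the outside of the fingers until it comes up against its stop, hold it there about a second, then ease it back out to rest under control, without letting it snap back, and leave it. Do not pinch the lever, do not touch the bar or the side of the lever that faces it, do not force the lever, and leave the other cracker and everything else where it is.

Things in the scene. Friction and masses are not known exactly. Their poses are not given: they have to be found in the camera images.
- cracker: The cracker to check: grey unit fixed to the table, round funnel hopper (96 mm across, top at 126 mm, centred 67 mm along +x). Origin on the table under the lever's pivot. Lever and bar stick out along its -x, bar on the -y side, lever's outer face on the +y side. Housing from x 22 to 112 mm, top at 76 mm. On the left or right half of the table, yaw up to 26 degrees either way.
- lever (a joint): Angle of the ball-ended lever about its vertical pivot, rad: 0 at rest, splayed 0.40 rad from the bar; grows counter-clockwise from above; 0.40 at its stop, where it lies along the cracker's -x, parallel to the bar, 17 mm clear of it. A spring returns it to 0: the push at the press point is 3 N at rest, 8 N at the stop. Let go at the stop it flies back at 3 to 5 rad/s.
- lever_pivot (a point): Pivot of the ball-ended lever: on the vertical hinge axis at the blade's mid height, 69 mm above the table. Fixed to the cracker, axes as the cracker's.
- lever_press (a point): Press point, on the outer face (the one away from the bar) of the ball-ended lever's blade, at mid height 69 mm above the table, 115 mm from the pivot. Moves with the lever; its x axis runs along the lever towards the pivot, its +y axis points out of the outer face, so the push is along -y.
- lever_end (a point): Centre of the 30 mm black ball at the end of the lever, 172 mm from the pivot, 69 mm above the table. The lever is a flat dark steel blade, 12 mm thick, 30 mm tall (54 to 84 mm above the table), from 10 to 165 mm from the pivot, with a 4 mm rubber lining on its inner side, facing the bar, which is not to be touched. Fingers may press anywhere along its outer face. Axes as lever_press.
- lever_bar (a point): Point on the axis of that cracker's fixed round steel bar, opposite the press point. The bar is 18 mm thick, level, 69 mm above the table, 36 mm to the cracker's -y side of the pivot, reaching 174 mm along -x; a brass stop screw 45 mm from the pivot points at the lever. Not to be touched. Axes as the cracker's.
- cracker2: The other cracker, to be left alone: the same size and layout, but with a square hopper (80 x 70 mm, top at 121 mm) and a plain lever without a ball. Origin on the table under its lever's pivot, on the other half of the table.
- lever2 (a joint): Angle of the other cracker's plain-ended lever, rad, 0 at rest, 0.40 at its stop; to stay at rest.
- cup: white cup, 64 mm across, 70 mm tall, loose, beside the bar side of the ball-ended cracker; origin at the centre of its underside; leave it alone.
- jar: amber jar, 60 mm across, 85 mm tall, loose, beside the bar side of the plain-ended cracker; origin at the centre of its underside; leave it alone.

How it is judged:
By the outcome, as a careful person would: the job done as asked, in the order asked, and still so for the second after the job is handed in, with the robot touching nothing.
It also fails if it takes over 45 s, if anything falls off the work surface, if the arm or the gripper's body presses on something with over 40 N, if the wrist force passes 120 N, or if a joint passes its speed limit or range.

## Working session

There is one attempt and no reset: what is moved stays moved. The work goes in short steps, Python scripts to look and compute and a tool call to move; the robot and the scene stay as the last step left them, time stands still between calls to the robot, and variables do not carry over. Pictures are saved under pics/ and viewed, at most 10 in all, crops included, and the job is handed in when it is done.

Besides the shell and the picture viewer there is one more tool, called in YAML: its name, and indented under it one key for each argument. play_rows: Moves the arm, as the interface text tells. Its arguments: {"type":"object","properties":{"deltas":{"type":"array","items":{"type":"array"}}},"required":["deltas"]}

```bash
mkdir -p pics
cat > h.py <<'E'
import numpy as np, cv2, pickle
from bench import robot
def grab(n,f):
    d=robot.get_image(n); pickle.dump(d,open(f'pics/{f}.pkl','wb')); cv2.imwrite(f'pics/{f}.png',d['pixels'][:,:,::-1]); return d
def load(f): return pickle.load(open(f'pics/{f}.pkl','rb'))
def ray(d,u,v):
    T=np.array(d['extrinsics']);R=T[:3,:3];o=-R.T@T[:3,3]
    return o,R.T@np.array([(u-d['cx'])/d['fx'],(v-d['cy'])/d['fy'],1])
def onz(d,u,v,z):
    o,r=ray(d,u,v); return o+r*(z-o[2])/r[2]
def proj(d,p):
    T=np.array(d['extrinsics']);c=T[:3,:3]@p+T[:3,3]; return c[0]/c[2]*d['fx']+d['cx'],c[1]/c[2]*d['fy']+d['cy']
E
python3 - <<'E'
from h import *
for n in('scene','side','wrist'):
    d=grab(n,n+'0'); o,r=ray(d,d['cx'],d['cy']); print(n,o.round(3),r.round(3))
s=robot.sense();print(s['t'],s['eef_pos'],s['eef_rot'],s['ft_force'])
E
```

```text
scene [1.005 0.132 0.792] [-0.515 -0.203 -0.833]
side [ 0.38  -0.749  0.697] [ 0.193  0.736 -0.65 ]
wrist [0.549 0.08  0.384] [-0.001 -0.286 -0.958]
0.15 [5.49729164e-01 5.05548138e-05 2.18225916e-01] [[-1.75676882e-05  9.99999565e-01 -9.32587012e-04]
 [ 9.99999998e-01  1.76290387e-05  6.57770222e-05]
 [ 6.57934342e-05 -9.32585854e-04 -9.99999563e-01]] [ 0.10613097  0.34565042 -0.333012  ]
```

View pics/scene0.png

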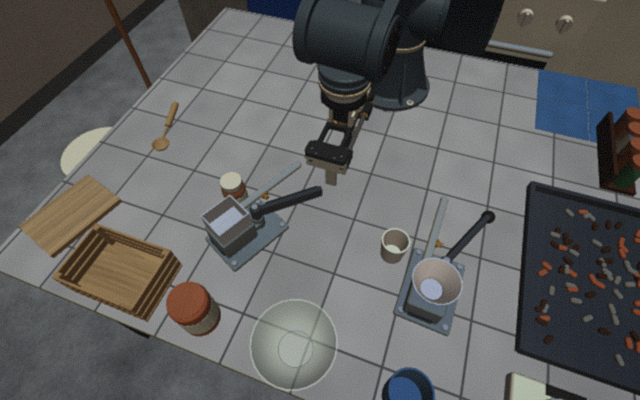

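View pics/side0.png

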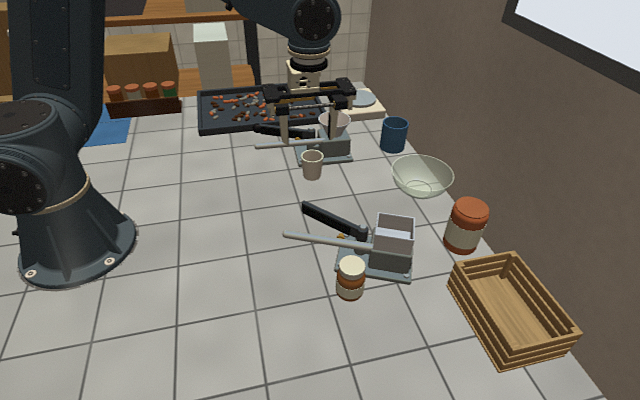

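The scene view shows the round-funnel cracker at right: ball near (488,216), funnel rim centre near (437,282), bar tip near (443,200), and cup at (395,245). The side view shows it behind the gripper at about (255–340,130). Next I'll measure it.

```bash
cat > fit.py <<'E'
from h import *
d=load('scene0');im=d['pixels']
g=im.max(2)
m=(g<60).astype(np.uint8); m[:,:430]=0;m[:,505:]=0;m[:200]=0;m[275:]=0
n,l,st,c=cv2.connectedComponentsWithStats(m)
k=1+np.argmax(st[1:,4]); m=(l==k).astype(np.uint8); print(st[k])
dt=cv2.distanceTransform(m,cv2.DIST_L2,5); dt[235:]=0; v,u=np.unravel_index(dt.argmax(),dt.shape); print('ball',u,v,dt.max())
hsv=cv2.cvtColor(im,cv2.COLOR_RGB2HSV)
mm=((im[:,:,0].astype(int)-im[:,:,2]>22)).astype(np.uint8);mm[:,:405]=0;mm[:,475:]=0;mm[:245]=0;mm[315:]=0
cs,_=cv2.findContours(mm,0,1);cc=max(cs,key=cv2.contourArea);hull=cv2.convexHull(cc);e=cv2.fitEllipse(hull);print('rim',e)
b=onz(d,u,v,.069);P=[onz(d,*p[0],.126)[:2] for p in hull]
(cx,cy),r=cv2.minEnclosingCircle(np.array(P,np.float32)*1000);print('rim circ mm',cx,cy,r)
h=np.array([cx,cy])/1000;print('ball',b,'dist',np.linalg.norm(b[:2]-h),'exp',np.hypot(.2254,.067))
v=b[:2]-h;yaw=np.arctan2(v[1],v[0])-np.arctan2(.067,-.2254);yaw=(yaw+np.pi)%(2*np.pi)-np.pi
R=np.array([[np.cos(yaw),-np.sin(yaw)],[np.sin(yaw),np.cos(yaw)]])
mid=(b[:2]+h)/2; o=mid-R@((np.array([.067,0])+np.array([-.1584,.067]))/2)
print('yaw',np.degrees(yaw),'pivot',o)
np.save('pose.npy',[*o,yaw])
big=cv2.resize(im[180:340,370:530,::-1],None,fx=4,fy=4,interpolation=2)
def dot(x,y,z,col):
    w=np.r_[o+R@[x,y],z];p=proj(d,w);cv2.circle(big,(int((p[0]-370+.5)*4),int((p[1]-180+.5)*4)),3,col,-1)
for x,y,z in[(0,0,.069),(-.1584,.067,.069),(22e-3,0,.076),(112e-3,0,.076)]:dot(x,y,z,(0,0,255))
for t in np.linspace(0,6.28,16):dot(.067+.048*np.cos(t),.048*np.sin(t),.126,(0,255,0))
for x in(-.174,-.1,-.03):dot(x,-.036,.078,(255,0,0))
a=np.array([-np.cos(.4),np.sin(.4)]);nn=np.array([np.sin(.4),np.cos(.4)])
for s in(.03,.09,.16):
  for k in(-6e-3,6e-3): dot(*(a*s+nn*k),.084,(0,255,255))
cv2.imwrite('pics/z0.png',big[:600])
E
python3 fit.py
```

```text
[446 211  49  49 393]
ball 490 215 3.5969Traceback (most recent call last):
  File "fit.py", line 10, in <module>
    cs,_=cv2.findContours(mm,0,1);cc=max(cs,key=cv2.contourArea);hull=cv2.convexHull(cc);e=cv2.fitEllipse(hull);print('rim',e)
                                                                                           ~~~~~~~~~~~~~~^^^^^^
cv2.error: OpenCV(4.12.0) /io/opencv/modules/imgproc/src/shapedescr.cpp:361: error: (-201:Incorrect size of input array) There should be at least 5 points to fit the ellipse in function 'fitEllipseNoDirect'
```

Run:
```python
from h import *
d=load('scene0');im=d['pixels'];print(d['fx'],d['cx'],d['cy'])
print(im[282,408:472:2].tolist())
print(im[205:228,488].tolist()); print(im[216,474:502].tolist())
cv2.imwrite('pics/z0.png',cv2.resize(im[190:340,380:510,::-1],None,fx=4,fy=4,interpolation=2))
```

```text
365.87719071895134 318.38354080037124 202.37035245739847
[[87, 100, 110], [61, 68, 74], [86, 92, 103], [128, 122, 125], [130, 123, 116], [130, 122, 115], [132, 125, 114], [149, 156, 174], [154, 163, 187], [154, 164, 186], [153, 163, 186], [159, 167, 188], [157, 165, 189], [154, 164, 187], [151, 161, 184], [127, 132, 140], [119, 113, 107], [124, 115, 109], [123, 112, 106], [121, 115, 107], [119, 114, 106], [126, 115, 110], [117, 114, 106], [119, 111, 107], [116, 108, 104], [115, 109, 106], [131, 126, 119], [150, 153, 158], [136, 135, 136], [136, 136, 138], [139, 137, 138], [133, 134, 133]]
[[90, 91, 94], [76, 78, 79], [89, 89, 88], [104, 106, 107], [108, 110, 109], [85, 85, 87], [37, 38, 39], [23, 25, 23], [29, 31, 29], [36, 34, 32], [41, 42, 43], [48, 51, 58], [48, 52, 59], [48, 58, 63], [44, 51, 51], [36, 35, 35], [19, 19, 21], [27, 24, 28], [72, 71, 72], [132, 135, 134], [132, 132, 133], [130, 131, 132], [131, 132, 131]]
[[139, 139, 140], [144, 143, 144], [134, 133, 136], [140, 143, 142], [136, 138, 139], [139, 141, 140], [117, 117, 120], [53, 53, 54], [20, 20, 22], [34, 36, 38], [33, 39, 41], [43, 48, 55], [52, 61, 65], [47, 53, 58], [48, 51, 58], [49, 48, 55], [41, 39, 38], [37, 33, 38], [29, 29, 29], [27, 29, 28], [42, 42, 44], [91, 91, 90], [130, 130, 128], [131, 133, 133], [128, 132, 132], [136, 137, 135], [127, 130, 131], [131, 133, 131]]
```

View pics/z0.png

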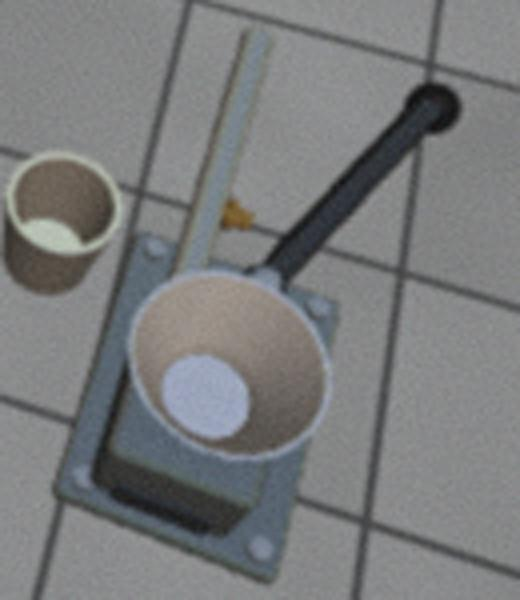

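The crop shows the ball centre at px (488.0,216.8), the rim's bounding box as x 411.5–463 and y 257.5–305, and the brass stop and bar to the left of the lever. The lever's outer face is on the image right (+y).

```bash
python3 - <<'E'
s=open('fit.py').read()
i=s.index("g=im.max"); j=s.index("h=np.array([cx")
s=s[:i]+"""b=onz(d,488.0,216.8,.069);c0=onz(d,437.3,281.4,.126);h=c0[:2]
for t in((411.6,276),(463,283),(429,257.6),(442,304.8)):print('r',np.linalg.norm(onz(d,*t,.126)[:2]-h))
"""+s[j:].replace("h=np.array([cx,cy])/1000;","").replace("big[:600]","big[:600]")
open('fit.py','w').write(s)
E
python3 fit.py
```

```text
r 0.04854672654857295
r 0.04812354475093227
r 0.050061543906442546
r 0.045113627469762115
ball [0.46236744 0.33584137 0.069     ] dist 0.24059931965608497 exp 0.2351471028951877
yaw -5.513849410477518 pivot [0.61612312 0.25290706]
```

View pics/z0.png

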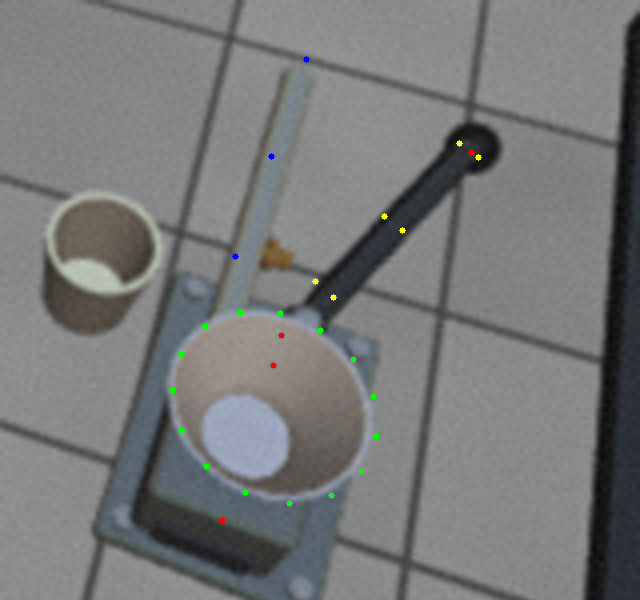

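The overlay is a few px off: bar tip dots land to the right of the bar end at crop (300,70), and rim dots sit about 1–2 px low. I'll refit with the bar tip included, then check up close with the wrist camera.

```bash
cat > fit2.py <<'E'
from h import *
from scipy.optimize import least_squares
A=.4
L=np.array([[.172*-np.cos(A),.172*np.sin(A),.069],[.067,0,.126],[-.174,-.036,.078]])
def W(q,l):
    c,s=np.cos(q[2]),np.sin(q[2]);return np.array([q[0]+c*l[0]-s*l[1],q[1]+s*l[0]+c*l[1],l[2]])
def plan(q,lam,off,r=.115,z=.06):
    # TCP for lever angle lam, clearance off from the outer face
    a=A-lam;t=np.array([-np.cos(a),np.sin(a)]);n=np.array([np.sin(a),np.cos(a)])
    p=W(q,np.r_[t*r+n*(.006+.0175+off),z]);return p,q[2]+np.pi/2-a
def step(q,lam,off,s,r=.115,z=.06):
    p,h=plan(q,lam,off,r,z);R=np.array(s['eef_rot']);y=R[:,1];d=h-np.arctan2(y[1],y[0])
    print('target',p.round(4),'tool cm',(R.T@(p-s['eef_pos'])*100).round(2),'turn z',round(-d,4)); return p,h
if __name__=='__main__':
    d=load('scene0');px=np.array([[488,216.8],[437.3,281.4],[444.6,197.1]])
    f=lambda q:np.ravel([np.array(proj(d,W(q,l)))-p for l,p in zip(L,px)])
    r=least_squares(f,[.61,.25,-.1]);print(r.x,np.degrees(r.x[2]),r.fun.round(2));np.save('pose.npy',r.x)
    step(r.x,0,.03,robot.sense(),z=.219)
E
python3 fit2.py
```

```text
[ 0.61890833  0.25246816 -0.09185761] -5.26305324359231 [-1.2   1.45  0.43  0.29  0.7  -1.87]
target [0.5428 0.3539 0.219 ] tool cm [35.39 -0.69 -0.07] turn z -1.0789
```

play_rows:
  deltas:
    - [[2,0,0],[0,0,0],0]
    - [[4,0,0],[0,0,0],0]
    - [[4.5,0,0],[0,0,0],0]
    - [[4.5,0,0],[0,0,0],0]
    - [[4.5,0,0],[0,0,0],0]
    - [[4.5,0,0],[0,0,0],0]
    - [[4.5,0,0],[0,0,0],0]
    - [[4.4,0,0],[0,0,0],0]
    - [[2.5,-0.7,0],[0,0,0],0]
    - [[0,0,0],[0,0,-0.1],0]

```text
t: 1.15
eef_pos: [0.5417, 0.3571, 0.2179]
eef_rot: [[-0.104, 0.995, -0.001], [0.995, 0.104, 0.0], [0.0, -0.001, -1.0]]
ft_force: [0.2, -1.1, -0.2]
gripper_width: 0.0177
gripper_force: 0.0
```

play_rows:
  deltas:
    - [[0,0,0],[0,0,-0.14],0]
    - [[0,0,0],[0,0,-0.14],0]
    - [[0,0,0],[0,0,-0.14],0]
    - [[0,0,0],[0,0,-0.14],0]
    - [[0,0,0],[0,0,-0.14],0]
    - [[0,0,0],[0,0,-0.14],0]
    - [[0,0,0],[0,0,-0.14],0]
    - [[0,0,0],[0,0,0],0]
    - [[0,0,0],[0,0,0],0]

```text
t: 2.05
eef_pos: [0.5429, 0.354, 0.2185]
eef_rot: [[-0.88, 0.475, -0.0], [0.475, 0.88, -0.0], [0.0, -0.0, -1.0]]
ft_force: [0.7, -0.3, 0.1]
gripper_width: 0.0004
gripper_force: 0.0
```

Run:
```python
from fit2 import *
q=np.load('pose.npy');d=grab('wrist','w1');im=d['pixels'][:,:,::-1].copy()
for l,c in((L[0],(0,0,255)),(L[1],(0,255,0)),(L[2],(255,0,0)),([-.1*np.cos(A),.1*np.sin(A),.084],(0,255,255)),([0,0,.084],(0,0,255))):
    p=proj(d,W(q,l));print(np.round(p,1));cv2.circle(im,(int(p[0]),int(p[1])),3,c,-1)
cv2.imwrite('pics/w1a.png',im);s=robot.sense();print(s['t'],s['eef_pos'],s['ft_force'],s['gripper_width'],s['joint_positions']);step(q,0,.03,s,z=.219)
```

```text
[262.8 124.9]
[290.3 355. ]
[162.9 151.9]
[264.1 196.9]
[268.6 281.3]
2.1 [0.54292883 0.35398848 0.21847411] [ 0.66806523  0.25987087 -0.29002538] 0.0004768418077523641 [ 2.89899930e+01  3.04166810e+01  7.88529523e+01  2.38645734e-04
  7.07486480e+01 -3.26673703e+01]
target [0.5428 0.3539 0.219 ] tool cm [ 0.01 -0.01 -0.05] turn z -0.0028
```

View pics/w1a.png

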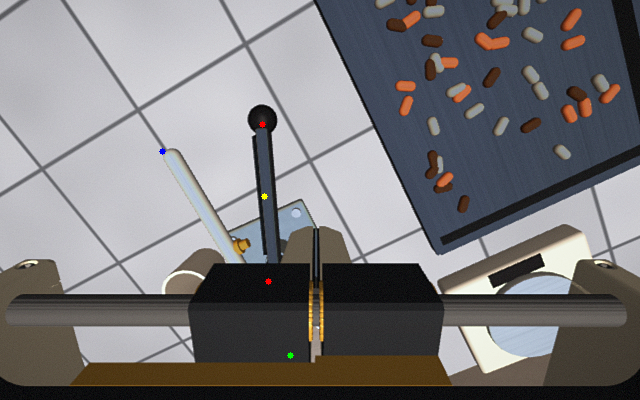

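The wrist view shows the ball centre at (262,119), the bar tip at (173,152), and the blade centred near (265,197). The model predicts the bar tip about 9 px off, so I'll combine both views.

Run:
```python
from fit2 import *
a=load('scene0');b=load('wrist0' if 0 else 'w1')
def tri(p,q):
    M=[];c=[]
    for d,u in((a,p),(b,q)):
        o,r=ray(d,*u);r/=np.linalg.norm(r);P=np.eye(3)-np.outer(r,r);M.append(P);c.append(P@o)
    x=np.linalg.solve(sum(M),sum(c));return x,[np.round(np.array(proj(d,x))-u,1) for d,u in((a,p),(b,q))]
print('ball',tri((488,216.8),(262,119)));print('bartip',tri((444.6,197.1),(174,152)))
for d,u in((a,(488,216.8)),(b,(262,119))):print('ball z.069',onz(d,*u,.069))
for d,u in((a,(444.6,197.1)),(b,(174,152))):print('bar z.078',onz(d,*u,.078))
# blade top edge lines in wrist view (rows -> columns), dark mask
im=b['pixels'].max(2).astype(int)
for v in(150,165,180,195,210,225,240):print(v,im[v,246:284:1].tolist())
```

```text
ball (array([0.46195348, 0.33595988, 0.06847972]), [array([-0., -0.]), array([0., 0.])])
bartip (array([0.44487736, 0.23529962, 0.06960571]), [array([0.7, 1.3]), array([-3.6, -0.5])])
ball z.069 [0.46236744 0.33584137 0.069     ]
ball z.069 [0.4619513  0.33602135 0.069     ]
bar z.078 [0.44827031 0.23195107 0.078     ]
bar z.078 [0.44777677 0.24240511 0.078     ]
150 [218, 211, 216, 212, 214, 219, 221, 103, 25, 15, 28, 69, 87, 89, 88, 86, 93, 89, 95, 93, 97, 83, 61, 34, 25, 23, 76, 211, 218, 211, 212, 211, 211, 214, 212, 210, 212, 212]
165 [214, 215, 217, 217, 212, 215, 219, 224, 149, 54, 23, 22, 38, 74, 93, 86, 89, 92, 91, 92, 92, 91, 85, 76, 33, 29, 19, 55, 203, 220, 213, 213, 207, 212, 213, 209, 211, 210]
180 [218, 216, 219, 217, 214, 215, 215, 215, 221, 223, 101, 26, 25, 21, 66, 90, 90, 86, 91, 93, 93, 92, 92, 85, 84, 39, 27, 23, 28, 97, 150, 176, 196, 204, 208, 210, 203, 204]
195 [110, 125, 150, 176, 200, 211, 210, 209, 209, 210, 216, 140, 51, 25, 26, 51, 87, 92, 90, 93, 93, 90, 94, 89, 95, 75, 45, 28, 25, 32, 111, 204, 213, 208, 203, 205, 207, 210]
210 [204, 209, 206, 206, 205, 205, 205, 205, 203, 204, 206, 208, 180, 75, 24, 21, 21, 74, 95, 91, 91, 94, 91, 92, 96, 92, 80, 66, 36, 28, 27, 59, 118, 143, 151, 152, 155, 170]
225 [148, 154, 157, 163, 171, 183, 183, 182, 183, 184, 183, 186, 188, 193, 121, 46, 20, 22, 74, 87, 91, 92, 93, 94, 96, 91, 95, 86, 72, 35, 26, 27, 65, 182, 191, 192, 184, 189]
240 [89, 78, 89, 112, 176, 187, 181, 183, 182, 183, 181, 183, 184, 185, 186, 164, 66, 23, 28, 34, 79, 90, 87, 89, 93, 91, 92, 92, 91, 77, 41, 23, 30, 31, 50, 57, 54, 58]
```

Run:
```python
from fit2 import *
b=load('w1')
im=cv2.GaussianBlur(b['pixels'].max(2),(3,3),0).astype(float)
Lp=[];Rp=[]
for v in range(148,245,3):
    c=int(263+(v-150)*.1); row=im[v]
    r=c
    while row[r]>60:r+=1
    l=c
    while row[l]>60:l-=1
    Rp.append(onz(b,r-(60-row[r])/(row[r-1]-row[r]),v,.084)[:2]);Lp.append(onz(b,l+(60-row[l])/(row[l+1]-row[l]),v,.084)[:2])
def line(P):
    vx,vy,x,y=cv2.fitLine(np.array(P,np.float32),cv2.DIST_HUBER,0,.001,.001).ravel();s=-1 if vx>0 else 1;return np.array([x,y]),np.array([vx,vy])*s
pr,dr=line(Rp);pl,dl=line(Lp)
n=np.array([dr[1],-dr[0]])
print('dir deg',np.degrees(np.arctan2(dr[1],dr[0])),np.degrees(np.arctan2(dl[1],dl[0])),'width',n@(pr-pl))
ball=np.array([.4621,.336]);print('outer edge rel ball along n',n@(pr-ball),'inner',n@(pl-ball))
th=np.arctan2(dr[1],dr[0]);yaw=th-(np.pi-A);print('yaw',np.degrees(yaw));
t=dr
piv=ball-.172*t;print('pivot',piv, 'n',n)
q=np.array([*piv,yaw]);np.save('pose.npy',q)
a=load('scene0')
for k,l in zip(('ball','rim','bar'),L):print(k,'scene',np.round(proj(a,W(q,l)),1),'w1',np.round(proj(b,W(q,l)),1))
step(q,0,.025,robot.sense())
```

```text
dir deg 153.8207 153.83817 width 0.0108464565
outer edge rel ball along n 0.0058717638570068105 inner -0.004974692562354965
yaw -3.2609916
pivot [0.61645585 0.26011671] n [0.4411819 0.8974177]
ball scene [488.1 216.7] w1 [262.1 119.1]
rim scene [443.2 282.3] w1 [297.4 349.8]
bar scene [446.1 194.9] w1 [163.1 149.8]
target [0.5347 0.3544 0.06  ] tool cm [ 0.74 -0.35 15.85] turn z -0.0378
```

Run:
```python
from fit2 import *
b=load('w1');im=b['pixels'].max(2)
for v in(165,185,205,225,245):
    c=int(174+(v-152)*.585);print(v,c,im[v,c-14:c+16].tolist())
p=[onz(b,174,152,.078),onz(b,230,247,.078)];e=p[0]-p[1];print(p,np.degrees(np.arctan2(e[1],e[0])))
```

```text
165 181 [189, 194, 204, 208, 212, 211, 217, 220, 217, 214, 217, 206, 199, 195, 198, 180, 176, 158, 134, 101, 79, 136, 209, 212, 211, 211, 210, 210, 211, 209]
185 193 [181, 188, 201, 203, 213, 214, 217, 219, 222, 215, 217, 210, 200, 200, 198, 186, 178, 158, 137, 105, 86, 140, 214, 219, 215, 218, 215, 219, 217, 215]
205 205 [211, 190, 196, 202, 210, 213, 216, 220, 222, 215, 220, 211, 203, 197, 197, 188, 178, 163, 135, 105, 84, 139, 214, 219, 214, 218, 216, 219, 220, 216]
225 216 [216, 211, 195, 196, 202, 205, 214, 216, 218, 221, 219, 219, 214, 203, 199, 200, 190, 183, 166, 144, 112, 82, 133, 202, 208, 207, 206, 208, 206, 203]
245 228 [213, 212, 193, 195, 198, 204, 211, 212, 219, 220, 219, 216, 216, 207, 200, 200, 194, 178, 163, 180, 191, 194, 193, 148, 98, 179, 194, 194, 193, 191]
[array([0.44777677, 0.24240511, 0.078     ]), array([0.56393784, 0.23434129, 0.078     ])] 176.0289381426568
```

play_rows:
  deltas:
    - [[0.7,-0.3,1],[0,0,-0.036],0]
    - [[0,0,2.5],[0,0,0],0]
    - [[0,0,3],[0,0,0],0]
    - [[0,0,3],[0,0,0],0]
    - [[0,0,3],[0,0,0],0]
    - [[0,0,2],[0,0,0],0]
    - [[0,0,1.3],[0,0,0],0]
    - [[0,0,0],[0,0,0],0]
    - [[0,0,0],[0,0,0],0]
    - [[0,0,0],[0,0,0],0]

```text
t: 3.1
eef_pos: [0.5359, 0.355, 0.0619]
eef_rot: [[-0.898, 0.439, 0.002], [0.439, 0.898, 0.001], [-0.001, 0.002, -1.0]]
ft_force: [0.4, 0.9, 0.7]
gripper_width: 0.0005
gripper_force: 0.0
```

Run:
```python
from fit2 import *
q=np.load('pose.npy');d=grab('side','s2');d=grab('scene','s3')
cv2.imwrite('pics/s3z.png',cv2.resize(d['pixels'][170:320,390:540,::-1],None,fx=4,fy=4,interpolation=2))
s=robot.sense();print(s['t'],s['eef_pos'],s['ft_force'],s['ft_torque']);step(q,0,0,s)
```

```text
3.2 [0.53584926 0.3549624  0.06172938] [0.02909196 0.15198317 0.28460538] [ 0.0631619  -0.08409664 -0.02034634]
target [0.5236 0.3319 0.06  ] tool cm [ 0.09 -2.61  0.17] turn z 0.0021
```

View pics/s3z.png

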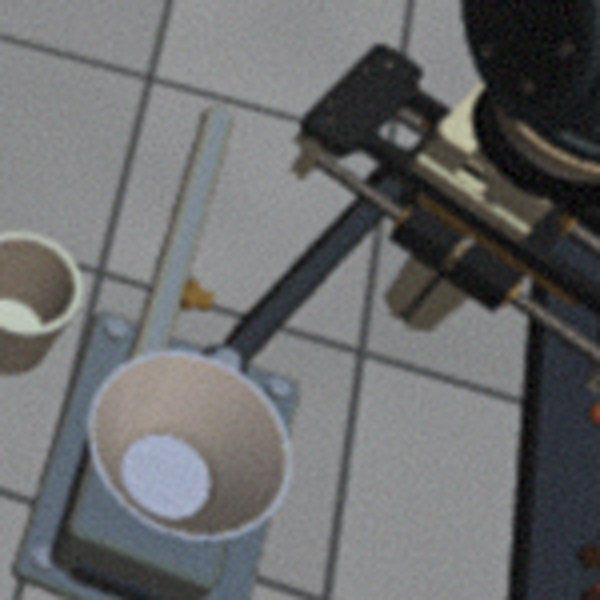

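The scene crop shows the shut fingers at (430,295), clear on the lever's outer side, with the lever and bar untouched. Now I'll approach to contact.

play_rows:
  deltas:
    - [[0,-0.8,0.2],[0,0,0],0]
    - [[0,-0.8,0],[0,0,0],0]
    - [[0,-0.4,0],[0,0,0],0]
    - [[0,-0.1,0],[0,0,0],0]
    - [[0,-0.1,0],[0,0,0],0]
    - [[0,0,0],[0,0,0],0]
    - [[0,0,0],[0,0,0],0]

```text
t: 3.9
eef_pos: [0.5258, 0.335, 0.0586]
eef_rot: [[-0.898, 0.439, 0.0], [0.439, 0.898, 0.0], [-0.0, 0.0, -1.0]]
ft_force: [-0.2, 0.4, -0.0]
gripper_width: -0.0001
gripper_force: 0.0
```

play_rows:
  deltas:
    - [[0,-0.1,0],[0,0,0],0]
    - [[0,-0.1,0],[0,0,0],0]
    - [[0,0,0],[0,0,0],0]

```text
t: 4.2
eef_pos: [0.5248, 0.3331, 0.0586]
eef_rot: [[-0.898, 0.439, -0.0], [0.439, 0.898, -0.0], [0.0, -0.0, -1.0]]
ft_force: [0.1, -0.3, 0.1]
gripper_width: 0.0003
gripper_force: 0.0
```

play_rows:
  deltas:
    - [[0,-0.1,0],[0,0,0],0]
    - [[0,-0.1,0],[0,0,0],0]
    - [[0,0,0],[0,0,0],0]

```text
t: 4.5
eef_pos: [0.5239, 0.3312, 0.0586]
eef_rot: [[-0.898, 0.439, -0.0], [0.439, 0.898, -0.0], [0.0, -0.0, -1.0]]
ft_force: [-0.3, 1.1, 0.5]
gripper_width: 0.0005
gripper_force: 0.0
```

play_rows:
  deltas:
    - [[0,-0.1,0],[0,0,0],0]
    - [[0,-0.1,0],[0,0,0],0]
    - [[0,0,0],[0,0,0],0]

```text
t: 4.8
eef_pos: [0.5232, 0.3297, 0.0587]
eef_rot: [[-0.898, 0.439, 0.0], [0.439, 0.898, 0.001], [-0.0, 0.001, -1.0]]
ft_force: [0.9, 2.7, -1.6]
gripper_width: 0.0003
gripper_force: 1.2
```

Run:
```python
from fit2 import *
s=robot.sense();print(s['t'],s['eef_pos'],s['ft_force']);step(np.load('pose.npy'),0,0,s,z=.0586)
```

```text
4.8 [0.52321711 0.32972595 0.05870446] [ 0.85721851  2.66105668 -1.62349047]
target [0.5236 0.3319 0.0586] tool cm [0.06 0.22 0.01] turn z 0.002
```

play_rows:
  deltas:
    - [[0.04,-0.23,0],[0,0,-0.02],0]
    - [[0.04,-0.23,0],[0,0,-0.02],0]
    - [[0.04,-0.23,0],[0,0,-0.02],0]
    - [[0.04,-0.23,0],[0,0,-0.02],0]
    - [[0.04,-0.23,0],[0,0,-0.02],0]
    - [[0.04,-0.23,0],[0,0,-0.02],0]
    - [[0.04,-0.23,0],[0,0,-0.02],0]
    - [[0.04,-0.23,0],[0,0,-0.02],0]
    - [[0.04,-0.23,0],[0,0,-0.02],0]
    - [[0.04,-0.23,0],[0,0,-0.02],0]

```text
t: 5.8
eef_pos: [0.5112, 0.3095, 0.0587]
eef_rot: [[-0.968, 0.25, 0.0], [0.25, 0.968, 0.0], [-0.0, 0.0, -1.0]]
ft_force: [0.5, 6.3, -1.5]
gripper_width: 0.0006
gripper_force: 2.8
```

Run:
```python
from fit2 import *
s=robot.sense();print(s['t'],s['eef_pos'],s['ft_force'],s['ft_torque'],s['gripper_width']);step(np.load('pose.npy'),.2,0,s,z=.0586)
d=grab('scene','s4');cv2.imwrite('pics/s4z.png',cv2.resize(d['pixels'][170:320,390:540,::-1],None,fx=4,fy=4,interpolation=2))
```

```text
5.8 [0.51115259 0.30950075 0.05868716] [ 0.46502063  6.31110183 -1.49007162] [ 1.03019002 -0.31565217 -0.08126639] 0.0006247154214774234
target [0.5112 0.3121 0.0586] tool cm [0.06 0.25 0.01] turn z 0.0037
```

View pics/s4z.png

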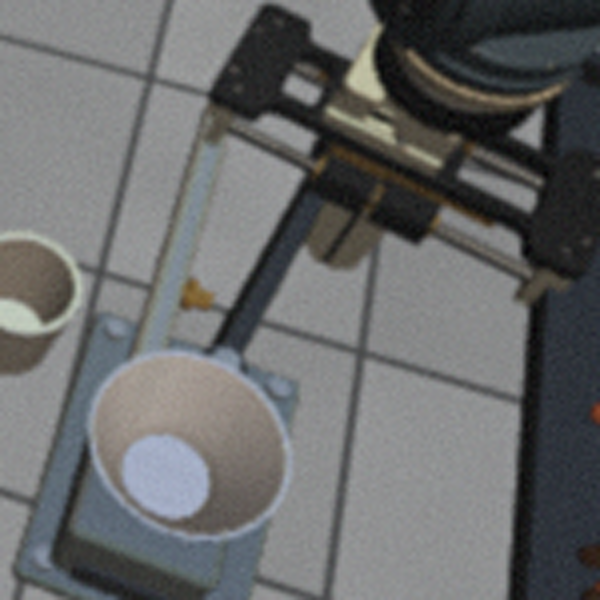

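The lever follows with the finger outside at (345,235), about halfway in; force is 6.3 N. Continuing.

play_rows:
  deltas:
    - [[0.04,-0.23,0],[0,0,-0.02],0]
    - [[0.04,-0.23,0],[0,0,-0.02],0]
    - [[0.04,-0.23,0],[0,0,-0.02],0]
    - [[0.04,-0.23,0],[0,0,-0.02],0]
    - [[0.04,-0.23,0],[0,0,-0.02],0]
    - [[0.04,-0.23,0],[0,0,-0.02],0]
    - [[0.02,-0.115,0],[0,0,-0.01],0]

```text
t: 6.55
eef_pos: [0.5057, 0.2956, 0.0587]
eef_rot: [[-0.992, 0.123, 0.0], [0.123, 0.992, 0.001], [-0.0, 0.001, -1.0]]
ft_force: [2.5, 6.5, -2.3]
gripper_width: 0.0006
gripper_force: 3.5
```

play_rows:
  deltas:
    - [[0.01,-0.06,0],[0,0,-0.005],0]
    - [[0.01,-0.06,0],[0,0,-0.005],0]
    - [[0.01,-0.06,0],[0,0,-0.005],0]

```text
t: 6.85
eef_pos: [0.5052, 0.294, 0.0587]
eef_rot: [[-0.994, 0.109, 0.0], [0.109, 0.994, 0.001], [-0.0, 0.001, -1.0]]
ft_force: [0.6, 7.8, -2.2]
gripper_width: 0.0004
gripper_force: 3.6
```

play_rows:
  deltas:
    - [[0.01,-0.06,0],[0,0,-0.005],0]
    - [[0.01,-0.06,0],[0,0,-0.005],0]
    - [[0.01,-0.06,0],[0,0,-0.005],0]

```text
t: 7.15
eef_pos: [0.5047, 0.2923, 0.0587]
eef_rot: [[-0.996, 0.094, 0.0], [0.094, 0.996, 0.001], [-0.0, 0.001, -1.0]]
ft_force: [1.1, 7.6, -2.4]
gripper_width: 0.0007
gripper_force: 3.7
```

play_rows:
  deltas:
    - [[0.01,-0.06,0],[0,0,-0.005],0]
    - [[0.01,-0.06,0],[0,0,-0.005],0]

```text
t: 7.35
eef_pos: [0.5044, 0.2911, 0.0587]
eef_rot: [[-0.996, 0.084, 0.0], [0.084, 0.996, 0.001], [-0.0, 0.001, -1.0]]
ft_force: [1.2, 7.7, -1.8]
gripper_width: 0.0006
gripper_force: 3.8
```

play_rows:
  deltas:
    - [[0.01,-0.06,0],[0,0,-0.005],0]
    - [[0,0,0],[0,0,0],0]

```text
t: 7.55
eef_pos: [0.5042, 0.2905, 0.0587]
eef_rot: [[-0.997, 0.079, 0.0], [0.079, 0.997, 0.001], [-0.0, 0.001, -1.0]]
ft_force: [0.4, 7.1, -2.0]
gripper_width: 0.0007
gripper_force: 3.6
```

play_rows:
  deltas:
    - [[0.01,-0.05,0],[0,0,-0.004],0]
    - [[0,0,0],[0,0,0],0]

```text
t: 7.75
eef_pos: [0.5041, 0.29, 0.0587]
eef_rot: [[-0.997, 0.075, 0.0], [0.075, 0.997, 0.001], [-0.0, 0.001, -1.0]]
ft_force: [1.5, 7.8, -2.2]
gripper_width: 0.0007
gripper_force: 3.6
```

play_rows:
  deltas:
    - [[0.01,-0.05,0],[0,0,-0.004],0]
    - [[0,0,0],[0,0,0],0]

```text
t: 7.95
eef_pos: [0.504, 0.2895, 0.0587]
eef_rot: [[-0.997, 0.071, 0.0], [0.071, 0.997, 0.001], [-0.0, 0.001, -1.0]]
ft_force: [1.1, 7.1, -2.2]
gripper_width: 0.0009
gripper_force: 3.6
```

play_rows:
  deltas:
    - [[0.01,-0.05,0],[0,0,-0.004],0]
    - [[0,0,0],[0,0,0],0]

```text
t: 8.15
eef_pos: [0.5038, 0.289, 0.0587]
eef_rot: [[-0.998, 0.067, 0.0], [0.067, 0.998, 0.001], [-0.0, 0.001, -1.0]]
ft_force: [1.1, 6.8, -1.9]
gripper_width: 0.0003
gripper_force: 3.7
```

play_rows:
  deltas:
    - [[0.01,-0.05,0],[0,0,-0.004],0]
    - [[0,0,0],[0,0,0],0]

```text
t: 8.35
eef_pos: [0.5037, 0.2885, 0.0587]
eef_rot: [[-0.998, 0.063, 0.0], [0.063, 0.998, 0.001], [-0.0, 0.001, -1.0]]
ft_force: [0.7, 6.8, -2.7]
gripper_width: 0.0003
gripper_force: 3.7
```

play_rows:
  deltas:
    - [[0.01,-0.05,0],[0,0,-0.004],0]
    - [[0,0,0],[0,0,0],0]

```text
t: 8.55
eef_pos: [0.5036, 0.288, 0.0587]
eef_rot: [[-0.998, 0.059, 0.0], [0.059, 0.998, 0.001], [-0.0, 0.001, -1.0]]
ft_force: [1.7, 6.5, -1.8]
gripper_width: 0.0006
gripper_force: 3.7
```

play_rows:
  deltas:
    - [[0.01,-0.05,0],[0,0,-0.004],0]
    - [[0,0,0],[0,0,0],0]

```text
t: 8.75
eef_pos: [0.5035, 0.2877, 0.0587]
eef_rot: [[-0.998, 0.055, 0.001], [0.055, 0.998, 0.001], [-0.001, 0.001, -1.0]]
ft_force: [1.7, 9.2, -2.9]
gripper_width: 0.0006
gripper_force: 4.3
```

Run:
```python
from fit2 import *
s=robot.sense();print(s['t'],s['eef_pos'],s['ft_force'],s['ft_torque'],s['gripper_width']);step(np.load('pose.npy'),.4,-.002,s,z=.0586)
d=grab('wrist','w5');b=cv2.resize(d['pixels'][90:290,130:380,::-1],None,fx=3,fy=3);cv2.imwrite('pics/w5z.png',b)
```

```text
8.75 [0.50350656 0.28771649 0.05873067] [ 1.67610752  9.19998414 -2.86905237] [ 1.5543249  -0.30498689  0.01211058] 0.0006448965771548981
target [0.5029 0.2881 0.0586] tool cm [0.07 0.04 0.01] turn z 0.0015
```

View pics/w5z.png

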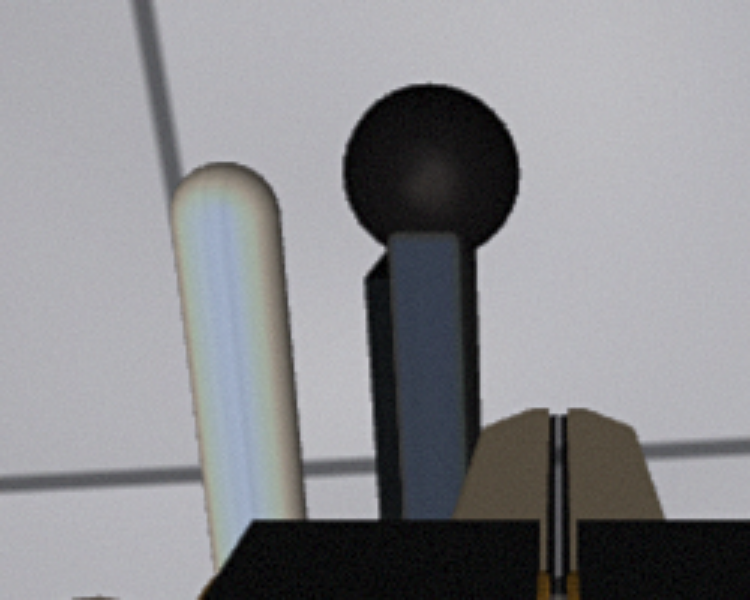

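The wrist view shows the lever parallel to the bar and the finger only on the outer face at (480,470). The force jump and reduced travel indicate the stop. One tiny nudge to confirm, then hold.

play_rows:
  deltas:
    - [[0,-0.02,0],[0,0,0],0]
    - [[0,0,0],[0,0,0],0]
    - [[0,0,0],[0,0,0],0]

```text
t: 9.1
eef_pos: [0.5035, 0.2877, 0.0587]
eef_rot: [[-0.998, 0.055, 0.001], [0.055, 0.998, 0.001], [-0.001, 0.001, -1.0]]
ft_force: [1.5, 9.6, -2.4]
gripper_width: 0.0005
gripper_force: 4.7
```

play_rows:
  deltas:
    - [[0,0,0],[0,0,0],0]
    - [[0,0,0],[0,0,0],0]
    - [[0,0,0],[0,0,0],0]
    - [[0,0,0],[0,0,0],0]
    - [[0,0,0],[0,0,0],0]
    - [[0,0,0],[0,0,0],0]
    - [[0,0,0],[0,0,0],0]
    - [[0,0,0],[0,0,0],0]

```text
t: 9.9
eef_pos: [0.5035, 0.2877, 0.0587]
eef_rot: [[-0.998, 0.056, 0.001], [0.056, 0.998, 0.001], [-0.001, 0.001, -1.0]]
ft_force: [1.6, 10.0, -2.5]
gripper_width: 0.0006
gripper_force: 4.7
```

play_rows:
  deltas:
    - [[-0.01,0.06,0],[0,0,0.005],0]
    - [[-0.02,0.12,0],[0,0,0.01],0]
    - [[-0.03,0.17,0],[0,0,0.015],0]
    - [[-0.03,0.17,0],[0,0,0.015],0]
    - [[-0.03,0.17,0],[0,0,0.015],0]
    - [[-0.03,0.17,0],[0,0,0.015],0]
    - [[-0.03,0.17,0],[0,0,0.015],0]
    - [[-0.03,0.17,0],[0,0,0.015],0]
    - [[-0.03,0.17,0],[0,0,0.015],0]
    - [[-0.03,0.17,0],[0,0,0.015],0]

```text
t: 10.9
eef_pos: [0.5081, 0.3022, 0.0587]
eef_rot: [[-0.982, 0.19, 0.001], [0.19, 0.982, 0.0], [-0.001, 0.001, -1.0]]
ft_force: [3.2, 5.8, -2.7]
gripper_width: 0.0008
gripper_force: 2.8
```

play_rows:
  deltas:
    - [[-0.03,0.17,0],[0,0,0.015],0]
    - [[-0.03,0.17,0],[0,0,0.015],0]
    - [[-0.03,0.17,0],[0,0,0.015],0]
    - [[-0.03,0.17,0],[0,0,0.015],0]
    - [[-0.03,0.17,0],[0,0,0.015],0]
    - [[-0.03,0.17,0],[0,0,0.015],0]
    - [[-0.03,0.17,0],[0,0,0.015],0]
    - [[-0.03,0.17,0],[0,0,0.015],0]
    - [[-0.03,0.17,0],[0,0,0.015],0]
    - [[-0.03,0.17,0],[0,0,0.015],0]

```text
t: 11.9
eef_pos: [0.5153, 0.3176, 0.0587]
eef_rot: [[-0.942, 0.335, 0.0], [0.335, 0.942, -0.0], [-0.0, 0.0, -1.0]]
ft_force: [3.7, 2.9, -1.0]
gripper_width: 0.0007
gripper_force: 1.9
```

Run:
```python
from fit2 import *
s=robot.sense();print(s['t'],s['ft_force']);step(np.load('pose.npy'),0,-.0022,s,z=.0586)
```

```text
11.9 [ 3.66257893  2.94325249 -1.03969822]
target [0.5226 0.33   0.0586] tool cm [-0.28  1.41  0.01] turn z 0.1151
```

play_rows:
  deltas:
    - [[-0.03,0.17,0],[0,0,0.015],0]
    - [[-0.03,0.17,0],[0,0,0.015],0]
    - [[-0.03,0.17,0],[0,0,0.015],0]
    - [[-0.03,0.17,0],[0,0,0.015],0]
    - [[-0.02,0.12,0],[0,0,0.01],0]
    - [[-0.02,0.12,0],[0,0,0.01],0]
    - [[-0.02,0.12,0],[0,0,0.01],0]
    - [[-0.02,0.12,0],[0,0,0.01],0]

```text
t: 12.7
eef_pos: [0.5213, 0.3276, 0.0586]
eef_rot: [[-0.904, 0.427, -0.0], [0.427, 0.904, -0.0], [0.0, -0.0, -1.0]]
ft_force: [1.8, 2.6, 1.2]
gripper_width: 0.0006
gripper_force: 1.3
```

play_rows:
  deltas:
    - [[-0.02,0.1,0],[0,0,0.01],0]
    - [[0,0.08,0],[0,0,0.005],0]
    - [[0,0.08,0],[0,0,0],0]
    - [[0,0.08,0],[0,0,0],0]
    - [[0,0.08,0],[0,0,0],0]
    - [[0,0.08,0],[0,0,0],0]
    - [[0,0.08,0],[0,0,0],0]

```text
t: 13.4
eef_pos: [0.5237, 0.3325, 0.0584]
eef_rot: [[-0.898, 0.44, -0.001], [0.44, 0.898, -0.0], [0.001, -0.001, -1.0]]
ft_force: [0.0, -0.4, 0.3]
gripper_width: 0.0006
gripper_force: 0.0
```

play_rows:
  deltas:
    - [[0,0.3,0],[0,0,0],0]
    - [[0,0.7,0],[0,0,0],0]
    - [[0,0.9,0],[0,0,0],0]
    - [[0,0.6,0],[0,0,0],0]
    - [[0,0,-2],[0,0,0],0]
    - [[0,0,-4],[0,0,0],0]
    - [[0,0,-4],[0,0,0],0]
    - [[0,0,-4],[0,0,0],0]
    - [[0,0,-1.5],[0,0,0],0]
    - [[0,0,0],[0,0,0],0]

```text
t: 14.4
eef_pos: [0.5358, 0.3559, 0.2156]
eef_rot: [[-0.898, 0.44, 0.003], [0.44, 0.898, 0.002], [-0.002, 0.003, -1.0]]
ft_force: [-0.0, -0.1, -0.6]
gripper_width: 0.0003
gripper_force: 0.0
```

Run:
```python
from fit2 import *
d=grab('wrist','w6');a=grab('scene','s6')
print([np.round(proj(d,np.array([.4621,.336,.069])),1)])
cv2.imwrite('pics/w6z.png',np.vstack([cv2.resize(d['pixels'][:,:,::-1],(480,300)),cv2.resize(a['pixels'][:,:,::-1],(480,300))]))
s=robot.sense();print(s['t'],s['eef_pos'],s['ft_force'],np.abs(s['qvel']).max())
```

```text
[array([265.2, 124.2])]
14.5 [0.53452466 0.35502016 0.21200354] [ 0.2664397   0.2204426  -1.04377773] 0.9772649535381489
```

View pics/w6z.png

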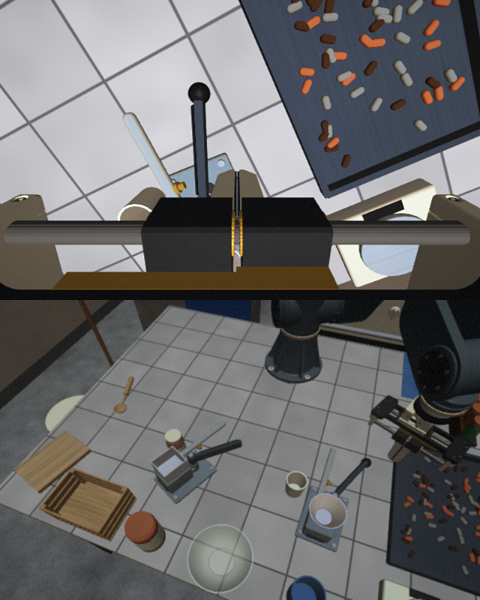

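The final views show the ball at wrist px (264,124), against a predicted rest position of (265,124). The lever is back at rest, everything else is where it was, and the robot is clear.

```bash
python3 -c "
from bench import robot
print(robot.close_job())"
```

```text
the job is handed in; nothing more can be done
None
```

The ball-ended lever was pushed to its stop with the outside of the shut fingers (about 10 N there), held for just over a second, and eased back to rest; the last pictures show the other cracker, the cup and the jar where they were, and the job was handed in at about 14.5 s.

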